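# Bolt the reject-label box shut

## Robot

A 7-joint arm with a two-finger parallel gripper is mounted at the origin on the work surface. World frame = base frame: x ahead of the robot, y to its left, z up, the work surface at z = 0. Lengths are in m, angles in rad, forces in N, time in s.
With the tool pointing down it reaches from about 0.4 to 0.85 m from the base axis. Payload 10.4 kg.
Tool frame: the origin (TCP) lies midway between the tips of the shut fingers; the grasp point (between the pads) lies manip.pinch_z behind it (manip.pinch_z is the distance from the TCP to the grasp point, in m); z points along the fingers, y is the direction in which the jaws open and shut (so a half turn about z gives the same grasp; the last joint's range is limited). The gripper opens to 85 mm and grips with 20 to 120 N. Pads are 22 mm wide; open, the fingers measure 114 mm over their backs; the gripper's body (76 mm by 85 mm) begins 54 mm behind the grasp point. The pads swing forward as they close: fully open they stand 13 mm farther back than shut.
Start: joints at [-1.219, 0.332, -0.065, 1.46, 0.022, 1.35, -0.088], TCP at [0.229, 0.582, 0.231] pointing down, gripper open.
Joint ranges: [-2.6, 2.6], [-0.5, 2.12], [-1.47, 1.34], [0.16, 2.42], [-1.27, 4.41], [0.06, 2.06], [-2.6, 2.6]. Speed limits (rad/s): [2.22, 2.22, 2.79, 2.79, 3.14, 3.14, 3.14].

## Interface

Orientations are given as a unit quaternion [x, y, z, w].
In Python, from workcell import manip gives the robot as it stands.
- The arm moves only by the shell command python3 -m handwheel 'ROWS' [FORCE]. ROWS is JSON, a list that holds one entry, the list of rows, each a list of 7 numbers: the shift along the tool's x, y, z in m, then the turn, a rotation vector about the tool's x, y, z in rad, then the finger opening in m, from 0 to 0.0854. In form: [[[tx, ty, tz, ax, ay, az, claw], ...]]. A call has 1 to 8 rows; each row is the pose to reach, as a shift and turn from the pose commanded when the call began, along the tool's axes at that moment; what a row does not reach only later rows make up. A row lasts 1/8 s, in which the tool goes at most 62.5 mm and 10.7 degrees, less where a joint would pass 70% of its speed; a pose out of reach is approached as far as the arm can. A call with a gripper value outside its range is refused whole. The fingers move at their own pace and stop on an object; FORCE is the grip in N (left out, the last holds). Time passes only in rows, so rows that repeat a pose let the fingers close. It gives the time, the measured TCP pose, the force and the opening at its end, in the units of the state.
- manip.get_obs(): the state, without advancing time (a new reading comes with each control period).
- manip.camera(name): name is "scene" or "top" or "wrist"; returns the picture (480x640x3 uint8, blue, green, red); there is no depth.
- manip.calibration(name): a dict with "fx", "fy", "cx", "cy" (pixels), "view" (4x4, takes a point from world to camera coordinates); the wrist camera has in their place "tool_from_camera" (4x4, takes a point from camera to tool coordinates, whose origin is the TCP and whose axes are the flange's). Camera axes: x right, y up, looking along -z (the intrinsics and any distortion apply to the point x, -y, -z); pixel columns grow to the right and rows downward; lengths in m; the calibration is good to about 2 mm. The wrist camera is an equidistant fisheye: a pixel r from the principal point sees the ray r / f radians off the axis. A picture is of the moment at which its call begins: read the wrist's pose just before it. calibration takes no time and is no camera call.
- manip.hand_in(): hands the job in, once; it reports no verdict.
The state is a dict: "clock": time; "joint_pos": joint angles; "joint_velocities": joint speeds; "tau": joint torques, N m; "position": TCP position; "ee_rot": TCP orientation; "ft_force": force on the tool from outside, world axes, zero at the start; "torque": the same for the moment, N m; "grip_width": opening from 0.0 (shut) to 1.0 (fully open).
Only numpy, scipy, OpenCV 4.12 (cv2) and the standard library are available. Lean on these libraries where they do the work, as an engineer would, in place of code of your own. Each camera call takes 0.05 s, during which the arm holds its last target.

## Task

Lock the reject-label box with its barrel bolt: lift the handle out of its notch, slide the bolt along through the keeper on the lid until the handle just comes up against the sprung rubber pad, and lay the handle down fully into the second notch beside it, then let go. Work it gently, by feel: never force the bolt against its guides or the pad with more than about 15 N, and leave the label roll, the spray bottle and the pen cup standing where they are.

Things in the scene. Friction and masses are not known exactly. Their poses are not given: they have to be found in the camera images.
- box: White steel box 200 (x) x 300 (y) x 90 mm high, screwed to the bench. Origin: centre of its underside; z up. Its place and yaw differ each time. A barrel bolt lies on its metal top along the box's y, axis at box x = -30, z = 120 mm (30 mm over the top). The lid leaf (shut) is the +y part of the top; the bolt is slid to box +y to lock it.
- keeper (a point): Centre of the keeper on the lid, on the bolt axis at box y = 50 mm: a square steel staple 20 mm long and 47 mm high through which the rod's end goes when locked. Axes as the box.
- first_notch (a point): Middle of the first notch on the bolt axis (box x -30, y -85, z 120 mm; axes as the box), a 13 mm gap between steel guides that reach 26 mm in front (-x) and 20 mm behind the axis. Between the notches: an open channel, its 6 mm side plates 16 mm above the axis; outside them: walls 17 mm above it. The second notch lies 48 to 72 mm further to +y: set differently each time, not reported.
- barrel (a point): On the bolt axis at box y = -25 mm, the middle of where the second notch, a 14.5 mm gap in the channel's front plate, may be. A black rubber pad on a spring (1.8 N per mm) meets the lifted handle there; the plate goes on beyond. From just touching the pad (or 2 mm short) to 3 mm pressed into it, the handle goes down into the notch; pressed deeper, it meets the plate.
- bolt: The bolt: steel rod, 12 mm diameter, 130 mm long, 0.18 kg, with a handle at right angles: a 9 mm shaft ending in an 18 mm ball knob, its centre 60 mm from the axis. Origin on the rod's axis where the handle joins. It slides along the box's y against about 7 N of dry friction, and turns about its axis. It starts unlocked in the first notch, origin near box y = -85 mm.
- handle_turn (a joint): Handle angle (rad). 0: level, pointing to box -x, fully down in a notch. It grows as the knob is lifted, up and over towards +x, to 1.5 (upright). Above about 0.72 the handle clears the channel's front plate between the notches; slide it at 0.9 to 1.1. Let go, it falls by its own weight, into a notch or, between the notches, onto that plate, where it rests at about 0.7.
- knob (a point): Centre of the ball knob (18 mm diameter), 60 mm from the bolt axis. With the handle down it is 30 mm above the box top, with free space round it on the -x side and on both y sides.
- label_roll: Bystander: paper label roll, 72 mm diameter, 50 mm high, on the lid. Origin: centre of its underside.
- spray: Bystander: white bottle, 64 mm diameter, 170 mm high, on the bench at the box's +y end. Origin: centre of its underside.
- pen_cup: Bystander: black cup, 76 mm diameter, 95 mm high, on the bench at the box's -y end. Origin: centre of its underside.

How it is judged:
On the way, in this order (a step that is already met when the one before it is completed fails the run):
1. the handle is lifted clear of the first notch, turned up past 0.72 rad (value of joint handle_turn above 0.72 rad and y of bolt in the frame of box below -0.07 m), for 0.05 s.
2. the bolt is slid at least 40 mm towards the lid, with the handle still up (value of joint handle_turn above 0.5 rad and y of bolt in the frame of box above -0.045 m), for 0.05 s.
At the end, for the whole second after the job is handed in: The bolt is at least 40 mm along towards the lid, its handle lies down in the second notch (within 0.12 rad of level), at rest (value of joint handle_turn below 0.12 rad and y of bolt in the frame of box above -0.045 m and linear speed of bolt below 0.01 m/s and angular speed of bolt below 0.1 rad/s); the robot touches nothing.
It fails at once if the bolt is forced against its guides or its pad with more than 15 N (contact force between bolt and box above 15 N).
It fails at once if a bystander is moved by more than 25 mm (distance of any of label_roll, spray, pen_cup from where it was at the start of the episode above 0.025 m).
It fails at once if a bystander is tipped (angle between any of label_roll, spray, pen_cup's own z axis and vertical above 0.4 rad).
It also fails if it takes over 51 s, if anything falls off the work surface, if the arm or the gripper's body presses on something with over 40 N, if the wrist force passes 120 N, or if a joint passes its speed limit or range.

## Working session

There is one attempt and no reset: what is moved stays moved. The work goes in short steps, Python scripts to look and compute and a shell command to move; the robot and the scene stay as the last step left them, time stands still between calls to the robot, and variables do not carry over. Pictures are saved under pics/ and viewed, and the job is handed in when it is done.

```bash
ls; mkdir -p pics; python3 - <<'E'
from workcell import manip
import cv2
print(manip.pinch_z, manip.get_obs())
for n in ("scene","top","wrist"):
    cv2.imwrite(f"pics/{n}0.png",manip.camera(n)); print(n,manip.calibration(n))
E
```

```text
pics
0.0187 {'clock': 0.0, 'joint_pos': array([-1.21859122,  0.33285859, -0.06471983,  1.46093756,  0.0215959 ,
        1.34987293, -0.08849358]), 'joint_velocities': array([ 9.11041730e-04,  1.32067768e-03, -7.48348619e-05, -4.46131451e-04,
        1.72109268e-04, -7.64408498e-04,  4.74429834e-04]), 'tau': array([-3.32526934e-04, -6.25441718e+01,  4.89502237e-02, -3.91594577e+01,
        1.61654188e-02,  9.98968579e-03,  2.39245594e-05]), 'position': array([0.2286652 , 0.58127519, 0.23052606]), 'ee_rot': array([ 1.86285318e-01,  9.82495447e-01, -6.82839074e-04, -1.02600295e-04]), 'ft_force': array([-0.26026629,  0.05779137,  0.760727  ]), 'torque': array([-0.00773558, -0.01609623, -0.01677003]), 'grip_width': 1.0004528154605616}
scene {'fx': 574.8049707534935, 'fy': 574.8049707534935, 'cx': 320.85315633469156, 'cy': 241.7185356327779, 'view': array([[-0.87075743,  0.49170915,  0.00190185,  0.46817159],
       [-0.33404584, -0.59438417,  0.73151954,  0.16130048],
       [ 0.36082528,  0.63634077,  0.68181783, -1.47673547],
       [ 0.        ,  0.        ,  0.        ,  1.        ]])}
top {'fx': 547.9133946865121, 'fy': 547.9133946865121, 'cx': 328.4140705783975, 'cy': 243.4842397736745, 'view': array([[ 0.00694543, -0.99988543,  0.01344918,  0.03388319],
       [ 0.99392599,  0.00837999,  0.10973101, -0.56731379],
       [-0.10983114,  0.01260536,  0.99387033, -1.1454884 ],
       [ 0.        ,  0.        ,  0.        ,  1.        ]])}
wrist {'fx': 371.64829954431775, 'fy': 371.64829954431775, 'cx': 318.86267312326777, 'cy': 244.2506553267099, 'tool_from_camera': array([[ 3.58868254e-04,  9.52300787e-01,  3.05160749e-01,
         7.85013346e-02],
       [ 9.99999535e-01, -6.14870882e-04,  7.42801746e-04,
         8.71856504e-04],
       [ 8.95005146e-04,  3.05160341e-01, -9.52300565e-01,
        -1.41859507e-01],
       [ 0.00000000e+00,  0.00000000e+00,  0.00000000e+00,
         1.00000000e+00]])}
```

View pics/scene0.png

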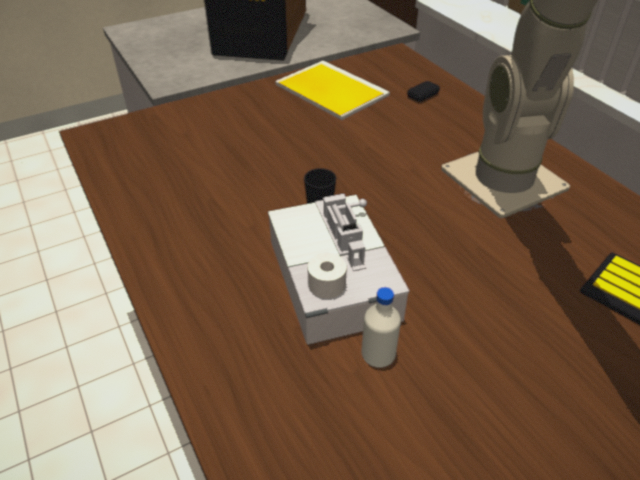

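View pics/top0.png

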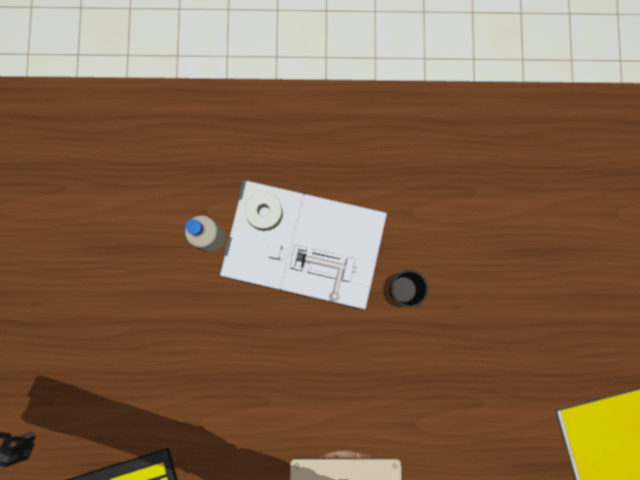

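View pics/wrist0.png

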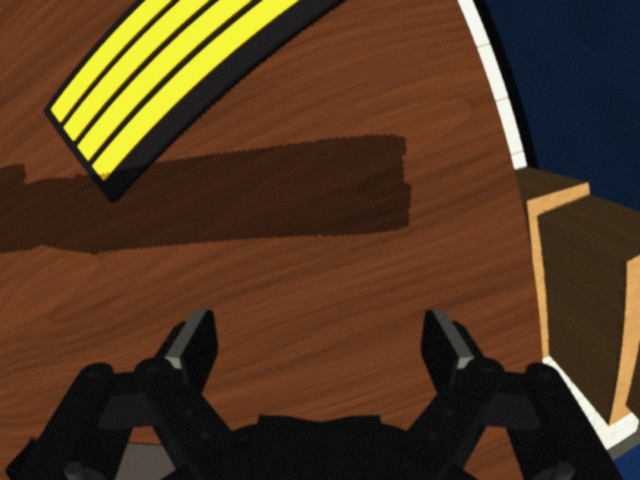

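The top view shows the box around (305,245), with the spray at (203,232), the pen cup at (408,288), the roll at (264,211) and the knob at (335,296). I'll enlarge it.

```bash
python3 - <<'E'
import cv2
a=cv2.imread('pics/top0.png')[170:320,210:400]
cv2.imwrite('pics/top0c.png',cv2.resize(a,None,fx=4,fy=4,interpolation=cv2.INTER_CUBIC))
a=cv2.imread('pics/scene0.png')[180:350,260:420]
cv2.imwrite('pics/scene0c.png',cv2.resize(a,None,fx=3.5,fy=3.5,interpolation=cv2.INTER_CUBIC))
E
```

```text
(no output)
```

View pics/top0c.png

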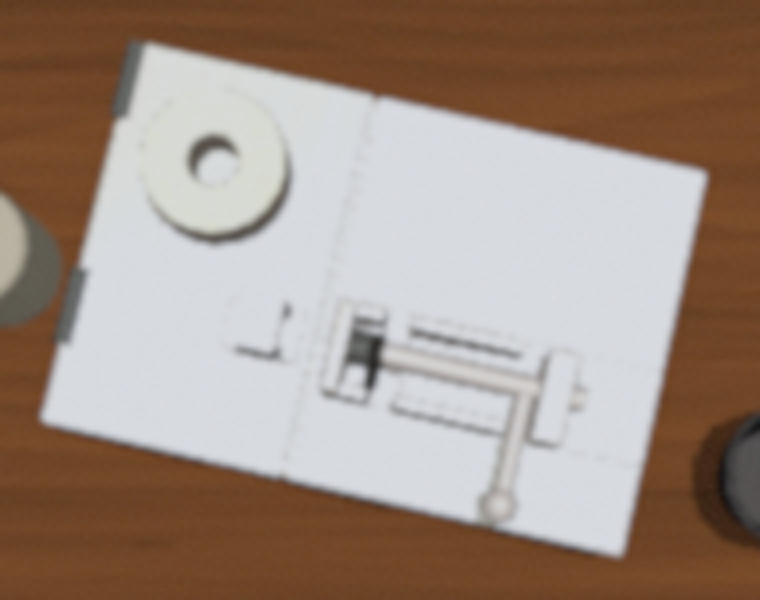

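View pics/scene0c.png

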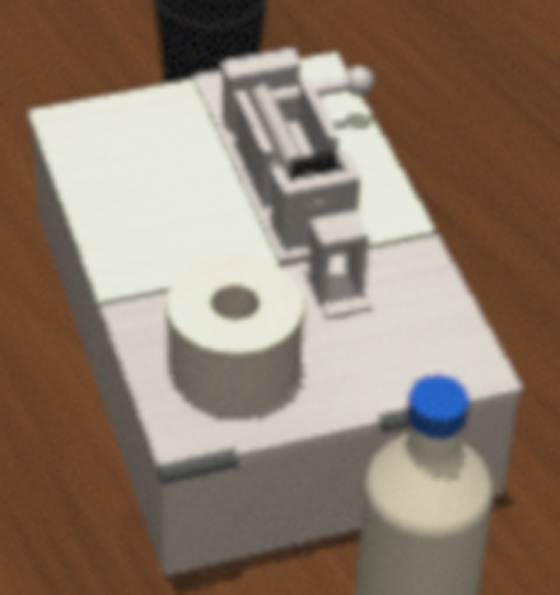

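```bash
cat > h.py <<'E'
import numpy as np
from workcell import manip
def proj(n,P):
    c=manip.calibration(n);P=np.atleast_2d(P)
    q=P@c['view'][:3,:3].T+c['view'][:3,3]
    return np.c_[c['cx']+c['fx']*q[:,0]/-q[:,2], c['cy']-c['fy']*q[:,1]/-q[:,2]]
def w(p,B):
    x,y,a=p;B=np.atleast_2d(B);c,s=np.cos(a),np.sin(a)
    return np.c_[x+c*B[:,0]-s*B[:,1], y+s*B[:,0]+c*B[:,1], B[:,2]]
E
python3 - <<'E'
from h import *
from scipy.optimize import least_squares
B=np.array([[.1,.15,.09],[.1,-.15,.09],[-.1,-.15,.09],[-.1,.15,.09]])
def un(L,s,o): return (np.array(L)+.5)/s-.5+o
T=un([[140,42],[708,171],[622,556],[42,422]],4,[210,170])
S=un([[155,470],[30,110],[338,53],[520,385]],3.5,[260,180])
f=lambda p:np.r_[proj('top',w(p,B))-T,proj('scene',w(p,B))-S].ravel()
for ff in (lambda p:f(p)[:8],lambda p:f(p)[8:],f):
    r=least_squares(ff,[.5,.05,.2],loss='soft_l1'); print(r.x,np.round(r.fun.reshape(-1,2),1).tolist())
p=r.x
for n,b in dict(knob=[-.09,-.085,.12],keep=[-.03,.05,.12],first=[-.03,-.085,.12],barrel=[-.03,-.025,.12]).items():
    W=w(p,b);print(n,W,proj('top',W),(proj('top',W)-[209.5,169.5])*4-.5,(proj('scene',W)-[259.5,179.5])*3.5-.5)
E
```

```text
[ 0.55989762  0.08848706 -0.21969244] [[-0.2, 0.1], [-0.2, 0.5], [0.1, -0.2], [0.3, -0.3]]
[ 0.55946939  0.08795424 -0.22911672] [[0.6, -0.2], [0.0, -0.4], [-0.3, -0.2], [-0.3, 0.9]]
[ 0.55971074  0.08828287 -0.22365026] [[0.1, -0.0], [-0.0, 0.9], [-0.0, 0.1], [0.3, -0.6], [1.0, 0.1], [-0.3, -0.1], [-0.8, -0.2], [0.0, 0.8]]
knob [[0.45310006 0.02536099 0.12      ]] [[335.18154852 296.24764674]] [[502.22619409 506.49058696]] [[357.14837846  80.44010393]]
keep [[0.54154743 0.1436913  0.12      ]] [[275.63093994 250.90702255]] [[264.02375976 325.12809021]] [[336.78446121 248.54153112]]
first [[0.51160572 0.01205357 0.12      ]] [[342.08237437 266.54309016]] [[529.82949749 387.67236063]] [[262.48396286  98.46318717]]
barrel [[0.52491315 0.07055923 0.12      ]] [[312.52372049 259.58791885]] [[411.59488197 359.85167539]] [[294.01153974 162.14521665]]
```

```bash
cat >> h.py <<'E'
from scipy.spatial.transform import Rotation as R
POSE=[.5598,.0884,-.2215]
def tgt(P,yaw):
    "shift in tool axes and turn from present to TCP at P, tool down, jaw(y) along box y"
    o=manip.get_obs(); R0=R.from_quat(o['ee_rot'])
    c,s=np.cos(yaw),np.sin(yaw)
    R1=R.from_matrix(np.array([[-c,-s,0],[-s,c,0],[0,0,-1]]).T)
    return np.round(R0.inv().apply(np.array(P)-o['position']),4), np.round((R0.inv()*R1).as_rotvec(),4)
E
python3 -c "
from h import *
print(tgt([.44,.045,.26],-.2215))"
```

```text
(array([-0.393 , -0.4218, -0.0288]), array([-0.001 , -0.    , -0.1534]))
```

```bash
python3 -m handwheel '[[[-0.06,-0.06,-0.029,0,0,-0.03,0.085],[-0.393,-0.422,-0.029,-0.001,0,-0.153,0.085],[-0.393,-0.422,-0.029,-0.001,0,-0.153,0.085],[-0.393,-0.422,-0.029,-0.001,0,-0.153,0.085],[-0.393,-0.422,-0.029,-0.001,0,-0.153,0.085],[-0.393,-0.422,-0.029,-0.001,0,-0.153,0.085],[-0.393,-0.422,-0.029,-0.001,0,-0.153,0.085],[-0.393,-0.422,-0.029,-0.001,0,-0.153,0.085]]]' 20; python3 -c "
from h import *
print(tgt([.44,.045,.26],-.2215))"
```

```text
clock: 1.15
position: [0.4113, 0.1177, 0.259]
ee_rot: [0.111, 0.994, 0.001, 0.0]
ft_force: [1.1, 0.6, -0.5]
grip_width: 0.998
(array([-0.044 , -0.0646, -0.0011]), array([ 0.0016,  0.0002, -0.0002]))
```

```bash
python3 -m handwheel '[[[-0.044,-0.065,-0.001,0,0,0,0.085],[-0.044,-0.065,-0.001,0,0,0,0.085],[-0.044,-0.065,-0.001,0,0,0,0.085]]]'; python3 - <<'E'
from h import *
import cv2
o=manip.get_obs();print(o['position'],o['ee_rot'],tgt([.44,.045,.26],-.2215))
im=manip.camera('wrist');cv2.imwrite('pics/w1.png',im)
E
```

```text
clock: 1.52
position: [0.4396, 0.0463, 0.2597]
ee_rot: [0.112, 0.994, 0.001, -0.0]
ft_force: [0.5, 0.6, 0.6]
grip_width: 0.998
[0.43958427 0.04633916 0.25974998] [ 1.11531195e-01  9.93760758e-01  5.84583140e-04 -8.36878990e-05] (array([-0.0007, -0.0012, -0.0003]), array([ 0.0011, -0.0003, -0.002 ]))
```

View pics/w1.png

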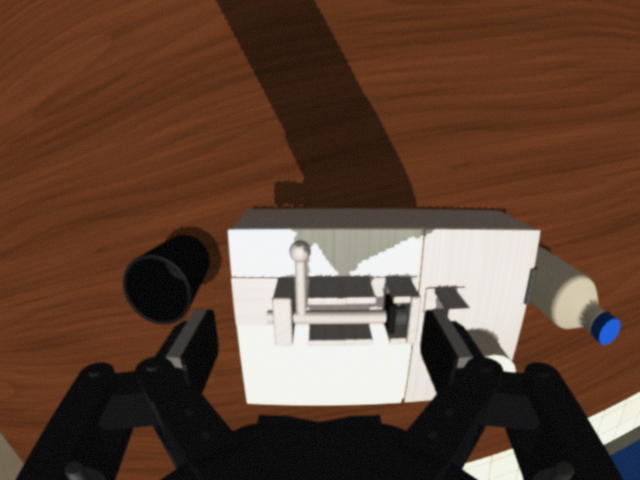

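The wrist view shows the knob at (300,252), the rod along row 318, the pad at (397,316) and the front-plate gap near (378,287). I'll enlarge it.

```bash
python3 - <<'E'
import cv2
a=cv2.imread('pics/w1.png')[225:355,255:425]
cv2.imwrite('pics/w1c.png',cv2.resize(a,None,fx=4.5,fy=4.5,interpolation=cv2.INTER_CUBIC))
E
cat >> h.py <<'E'
def ray(uv,pos,q):
    c=manip.calibration('wrist');d=(np.array(uv,float)-[c['cx'],c['cy']])/c['fx']
    t=np.hypot(*d);k=np.sin(t)/t
    v=np.array([d[0]*k,-d[1]*k,-np.cos(t)]);T=c['tool_from_camera'];Rm=R.from_quat(q)
    return Rm.apply(T[:3,3])+pos, Rm.apply(T[:3,:3]@v)
def atz(uv,z,pos,q):
    o,d=ray(uv,pos,q);return o+d*(z-o[2])/d[2]
def tobox(P,p=POSE):
    c,s=np.cos(p[2]),np.sin(p[2]);d=np.array(P)-[p[0],p[1],0]
    return np.array([c*d[0]+s*d[1],-s*d[0]+c*d[1],d[2]])
E
python3 - <<'E'
from h import *
o=manip.get_obs();a=(o['position'],o['ee_rot'])
for n,uv,z in [('c-x-y',(229,229.5),.09),('c-x+y',(540,231),.09),('knob',(300.5,252),.12),('c+x-y',(246,403.5),.09)]:
    P=atz(uv,z,*a);print(n,P.round(4),tobox(P).round(4))
E
```

```text
c-x-y [ 0.4294 -0.0309  0.09  ] [-0.101 -0.145  0.09 ]
c-x+y [0.4948 0.2603 0.09  ] [-0.1012  0.1534  0.09  ]
knob [0.4541 0.0301 0.12  ] [-0.0903 -0.0801  0.12  ]
c+x-y [ 0.6247 -0.0765  0.09  ] [ 0.0996 -0.1466  0.09  ]
```

View pics/w1c.png

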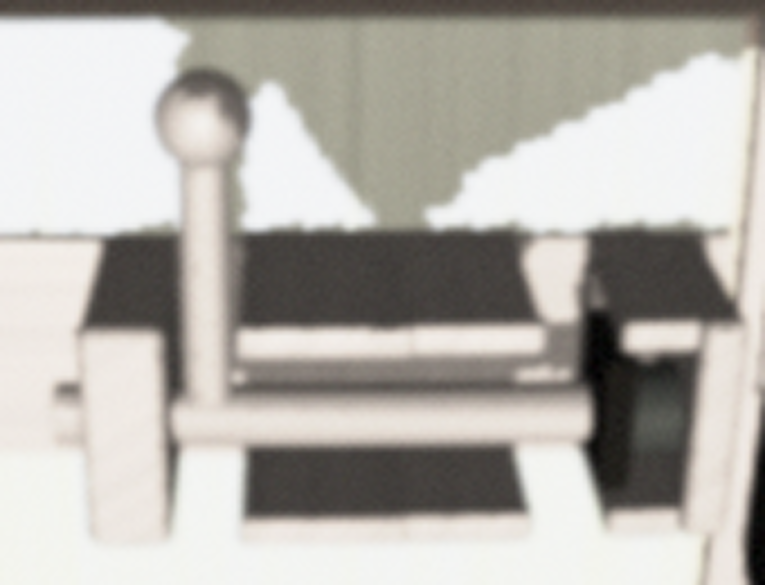

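```bash
python3 - <<'E'
from h import *
o=manip.get_obs();a=(o['position'],o['ee_rot'])
for n,U,z in [('wallR',(163,345),.137),('plL',(240,343),.136),('plR',(544,340),.136),('pl2L',(621,338),.136),('knob',(204,118),.12),('shaft',(205,300),.1245),('padface',(597,400),.13)]:
    uv=(np.array(U)+.5)/4.5-.5+[255,225]
    print(n,tobox(atz(uv,z,*a)).round(4))
E
```

```text
wallR [-0.0548 -0.0876  0.137 ]
plL [-0.0547 -0.074   0.136 ]
plR [-0.055  -0.0199  0.136 ]
pl2L [-0.0551 -0.0059  0.136 ]
knob [-0.0913 -0.0805  0.12  ]
shaft [-0.0578 -0.0807  0.1245]
padface [-0.0393 -0.0081  0.13  ]
```

```bash
python3 -c "
from h import *
print(tgt([.4541,.0301,.145],-.2215))"
```

```text
(array([-0.0184, -0.014 ,  0.1147]), array([ 0.0012, -0.0004,  0.0003]))
```

```bash
python3 -m handwheel '[[[-0.012,-0.01,0.05,0.001,0,0,0.045],[-0.0185,-0.014,0.09,0.001,0,0,0.045],[-0.0185,-0.014,0.114,0.001,0,0,0.045],[-0.0185,-0.014,0.114,0.001,0,0,0.045],[-0.0185,-0.014,0.114,0.001,0,0,0.045]]]' 20; python3 - <<'E'
from h import *
import cv2
o=manip.get_obs();print(o['position'],o['ee_rot'],tgt([.4541,.0301,.104],-.2215))
im=manip.camera('wrist');cv2.imwrite('pics/w2.png',cv2.resize(im[200:440,180:460],None,fx=2.7,fy=2.5,interpolation=cv2.INTER_CUBIC))
E
```

```text
clock: 2.2
position: [0.455, 0.0303, 0.1469]
ee_rot: [0.11, 0.994, 0.0, 0.001]
ft_force: [-0.3, 0.4, 0.7]
grip_width: 0.529
[0.45496987 0.03025733 0.14685162] [1.09754738e-01 9.93958517e-01 3.15305981e-04 5.13689477e-04] (array([ 0.0009, -0.0004,  0.0429]), array([0.0007, 0.001 , 0.0015]))
```

View pics/w2.png

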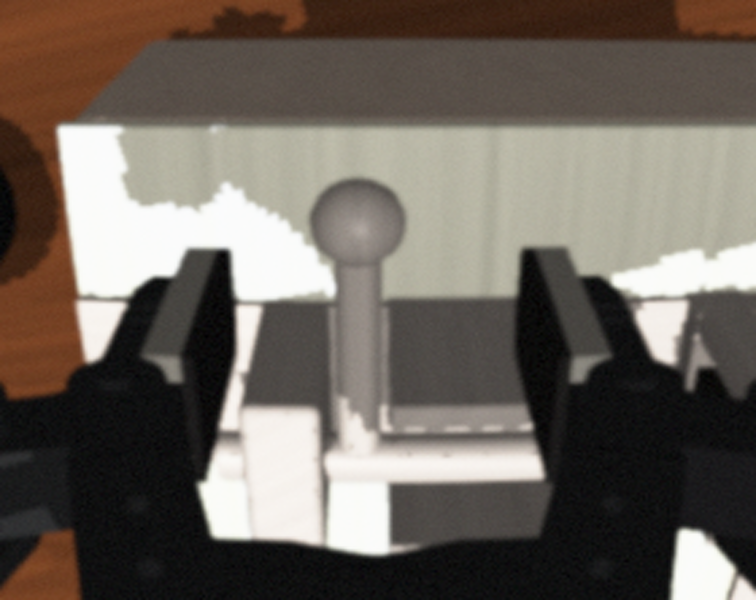

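```bash
python3 - <<'E'
from h import *
o=manip.get_obs();a=(o['position'],o['ee_rot'])
P=atz((357.5/2.7+180-.3,221.5/2.5+200-.3),.12,*a);print(P,tobox(P)); print(tgt([P[0],P[1],.104],-.2215))
E
```

```text
[0.45349763 0.02778824 0.12      ] [-0.09038931 -0.08248486  0.12      ]
(array([ 0.0012, -0.0026,  0.0431]), array([0.0011, 0.0015, 0.001 ]))
```

```bash
python3 -m handwheel '[[[0.001,-0.0032,0,0.001,0.001,0.001,0.045],[0.001,-0.0032,0.02,0.001,0.001,0.001,0.045],[0.001,-0.0032,0.042,0.001,0.001,0.001,0.04],[0.001,-0.0032,0.042,0.001,0.001,0.001,0.04],[0.001,-0.0032,0.042,0.001,0.001,0.001,0.04]]]' 20; python3 - <<'E'
from h import *
import cv2
o=manip.get_obs();print(o['position'],o['ee_rot'],tobox(o['position']))
im=manip.camera('wrist');cv2.imwrite('pics/w3.png',cv2.resize(im[230:430,220:420],None,fx=3,fy=3,interpolation=cv2.INTER_CUBIC))
E
```

```text
clock: 2.88
position: [0.4534, 0.0262, 0.1049]
ee_rot: [0.111, 0.994, -0.0, 0.0]
ft_force: [0.6, -0.8, 0.2]
grip_width: 0.467
[0.45344845 0.02616902 0.10487427] [ 1.11225730e-01  9.93795152e-01 -1.78238688e-04  1.26843792e-05] [-0.09008155 -0.08407533  0.10487427]
```

View pics/w3.png

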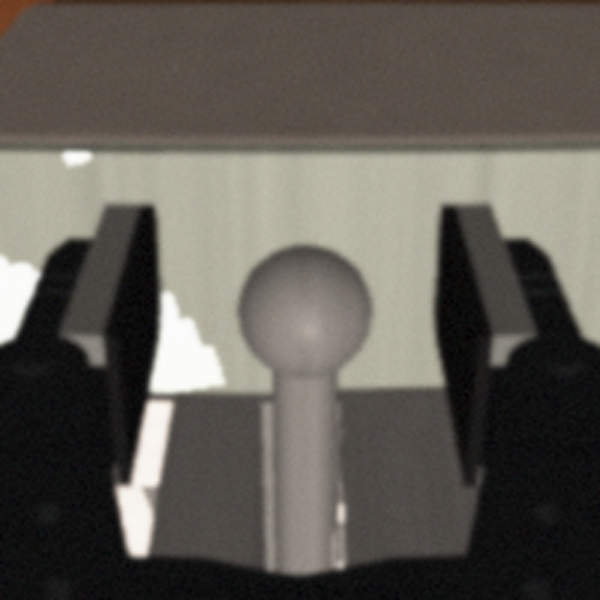

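```bash
python3 - <<'E'
from h import *
o=manip.get_obs();a=(o['position'],o['ee_rot'])
P=atz((305.5/3+220-.3,310.5/3+230-.3),.12,*a);print(P,tobox(P),o['ft_force']); print(tgt([P[0],P[1],.104],-.2215))
E
```

```text
[0.4533547  0.02824558 0.12      ] [-0.09062922 -0.0820701   0.12      ] [0.39720953 0.21051005 0.6071358 ]
(array([0.0007, 0.0019, 0.001 ]), array([-0.0001,  0.0005, -0.0014]))
```

```bash
python3 -m handwheel '[[[0,0.001,0.001,0,0,-0.001,0.035],[0,0.001,0.001,0,0,-0.001,0.028],[0,0.001,0.001,0,0,-0.001,0.022],[0,0.001,0.001,0,0,-0.001,0.022]]]' 20; python3 - <<'E'
from h import *
import cv2
o=manip.get_obs();print(o['position'],tobox(o['position']))
im=manip.camera('wrist');cv2.imwrite('pics/w4.png',cv2.resize(im[230:430,220:420],None,fx=3,fy=3,interpolation=cv2.INTER_CUBIC))
E
```

```text
clock: 3.42
position: [0.4532, 0.0271, 0.1029]
ee_rot: [0.111, 0.994, -0.0, -0.0]
ft_force: [0.2, -0.8, 0.1]
grip_width: 0.259
[0.45315881 0.02711774 0.10290373] [-0.09057255 -0.08321343  0.10290373]
```

View pics/w4.png

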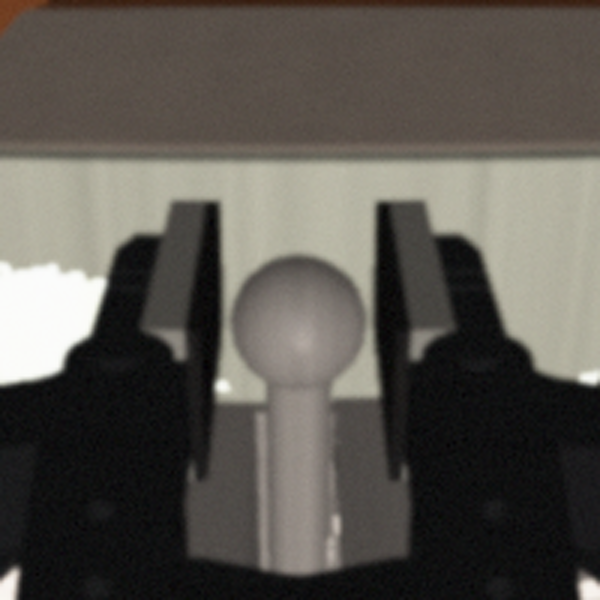

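The ball at (298,320) is centred between the pads at 220 and 377, so I'll close on it.

```bash
python3 -m handwheel '[[[0,0,0,0,0,0,0.019],[0,0,0,0,0,0,0.017],[0,0,0,0,0,0,0.015],[0,0,0,0,0,0,0.015]]]' 20; python3 - <<'E'
from h import *
o=manip.get_obs();print(o['position'],tobox(o['position']))
f=o['ft_force'];print(f,tobox(f+np.array([POSE[0],POSE[1],0])))
E
```

```text
clock: 3.98
position: [0.4532, 0.0272, 0.1029]
ee_rot: [0.111, 0.994, -0.0, -0.001]
ft_force: [-0.6, 1.0, 1.1]
grip_width: 0.186
[0.45315629 0.02715809 0.1028894 ] [-0.09058387 -0.08317461  0.1028894 ]
[-0.588194    0.99460955  1.07347291] [-0.79233282  0.84108802  1.07347291]
```

```bash
python3 -m handwheel '[[[0,0,-0.003,0,0,0,0.013],[-0.0003,0,-0.006,0,0,0,0.013],[-0.0007,0,-0.009,0,0,0,0.013],[-0.0012,0,-0.012,0,0,0,0.013],[-0.0012,0,-0.012,0,0,0,0.013]]]' 25; python3 - <<'E'
from h import *
import cv2
o=manip.get_obs();print(tobox(o['position']))
f=o['ft_force'];print(f,tobox(f+np.array([POSE[0],POSE[1],0])))
im=manip.camera('wrist');cv2.imwrite('pics/w5.png',cv2.resize(im[230:430,220:420],None,fx=3,fy=3,interpolation=cv2.INTER_CUBIC))
E
```

```text
clock: 4.6
position: [0.4543, 0.0269, 0.115]
ee_rot: [0.111, 0.994, -0.0, -0.0]
ft_force: [0.5, 0.4, -1.5]
grip_width: 0.187
[-0.08936862 -0.0831951   0.11502163]
[ 0.53944143  0.42988747 -1.46835427] [ 0.43181897  0.53789652 -1.46835427]
```

View pics/w5.png

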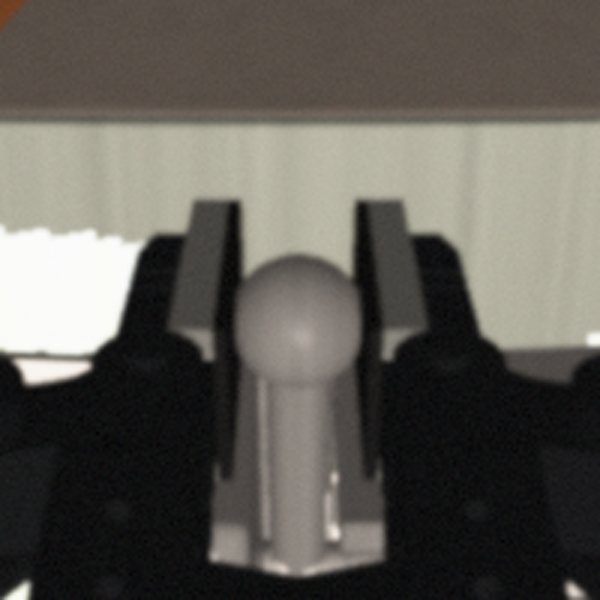

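```bash
python3 -m handwheel '[[[-0.0015,0,-0.0058,0,0,0,0.013],[-0.0035,0,-0.0115,0,0,0,0.013],[-0.0061,0,-0.0169,0,0,0,0.013],[-0.0093,0,-0.022,0,0,0,0.013],[-0.0093,0,-0.022,0,0,0,0.013]]]' 25; python3 - <<'E'
from h import *
o=manip.get_obs();print(tobox(o['position']))
f=o['ft_force'];print(tobox(f+np.array([POSE[0],POSE[1],0])))
E
python3 -m handwheel '[[[-0.0036,0,-0.0048,0,0,0,0.013],[-0.0077,0,-0.0091,0,0,0,0.013],[-0.0122,0,-0.0131,0,0,0,0.013],[-0.0171,0,-0.0166,0,0,0,0.013],[-0.0171,0,-0.0166,0,0,0,0.013]]]' 25; python3 - <<'E'
from h import *
import cv2
o=manip.get_obs();print(tobox(o['position']))
f=o['ft_force'];print(tobox(f+np.array([POSE[0],POSE[1],0])))
im=manip.camera('wrist');cv2.imwrite('pics/w6.png',im)
E
```

```text
clock: 5.28
position: [0.4637, 0.0248, 0.1372]
ee_rot: [0.111, 0.994, -0.0, -0.0]
ft_force: [-1.6, 1.7, -0.9]
grip_width: 0.189
[-0.07981355 -0.08316699  0.1372305 ]
[-1.98340167  1.29706849 -0.90066087]
clock: 5.9
position: [0.4807, 0.021, 0.1537]
ee_rot: [0.111, 0.994, -0.0, -0.0]
ft_force: [-1.2, 2.2, -0.3]
grip_width: 0.186
[-0.06239433 -0.08318055  0.1537408 ]
[-1.64139554  1.92879452 -0.25768293]
```

View pics/w6.png

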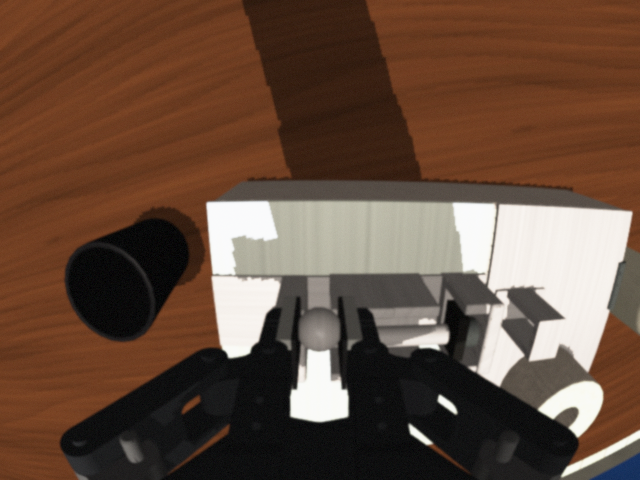

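```bash
python3 -m handwheel '[[[0,0.003,0,0,0,0,0.013],[0,0.009,0,0,0,0,0.013],[0,0.016,0,0,0,0,0.013],[0,0.024,0,0,0,0,0.013],[0,0.032,0,0,0,0,0.013],[0,0.04,0,0,0,0,0.013],[0,0.046,0,0,0,0,0.013],[0,0.05,0,0,0,0,0.013]]]' 25; python3 - <<'E'
from h import *
import cv2
o=manip.get_obs();print(tobox(o['position']))
f=o['ft_force'];print(tobox(f+np.array([POSE[0],POSE[1],0])))
im=manip.camera('wrist');cv2.imwrite('pics/w7.png',im)
E
```

```text
clock: 6.95
position: [0.4903, 0.0682, 0.153]
ee_rot: [0.111, 0.994, -0.002, -0.001]
ft_force: [-5.1, -6.6, 2.7]
grip_width: 0.185
[-0.06335579 -0.03493936  0.15300631]
[-3.5426493  -7.55340562  2.67778043]
```

View pics/w7.png

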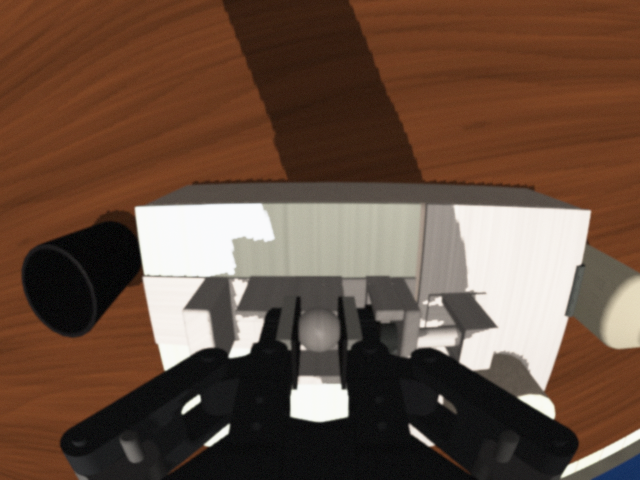

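```bash
cat > s.py <<'E'
from h import *
o=manip.get_obs();f=o['ft_force'];b=tobox(o['position']);print('box',b.round(4),'travel',round(b[1]*1000+83.2,2),'F',tobox(f+np.array([POSE[0],POSE[1],0])).round(2))
E
python3 -m handwheel '[[[0,0.004,0,0,0,0,0.013],[0,0.007,0,0,0,0,0.013],[0,0.01,0,0,0,0,0.013],[0,0.012,0,0,0,0,0.013],[0,0.013,0,0,0,0,0.013]]]' 25; python3 s.py
python3 -m handwheel '[[[0,0.001,0,0,0,0,0.013],[0,0.001,0,0,0,0,0.013]]]' 25; python3 s.py
```

```text
clock: 7.62
position: [0.4931, 0.0807, 0.153]
ee_rot: [0.111, 0.994, -0.002, -0.002]
ft_force: [-4.8, -5.3, 3.0]
grip_width: 0.187
box [-0.0634 -0.0221  0.153 ] travel 61.08 F [-3.55 -6.23  2.97]
clock: 7.88
position: [0.4934, 0.0818, 0.153]
ee_rot: [0.111, 0.994, -0.002, -0.001]
ft_force: [-4.2, -5.1, 2.4]
grip_width: 0.184
box [-0.0633 -0.021   0.153 ] travel 62.16 F [-3.01 -5.94  2.35]
```

```bash
for i in 1 2; do :; done
python3 -m handwheel '[[[0,0.001,0,0,0,0,0.013],[0,0.002,0,0,0,0,0.013],[0,0.002,0,0,0,0,0.013]]]' 25 >/dev/null; python3 s.py
python3 -m handwheel '[[[0,0.001,0,0,0,0,0.013],[0,0.001,0,0,0,0,0.013]]]' 25 >/dev/null; python3 s.py
python3 -m handwheel '[[[0,0.001,0,0,0,0,0.013],[0,0.001,0,0,0,0,0.013]]]' 25 >/dev/null; python3 s.py
```

```text
box [-0.0633 -0.019   0.153 ] travel 64.18 F [-3.   -5.69  2.85]
box [-0.0633 -0.0181  0.153 ] travel 65.13 F [-3.8  -6.47  2.14]
box [-0.0633 -0.017   0.153 ] travel 66.16 F [-4.07 -6.41  2.61]
```

```bash
python3 - <<'E'
from h import *
import cv2
im=manip.camera('wrist');cv2.imwrite('pics/w8.png',cv2.resize(im[250:400,270:470],None,fx=4,fy=4,interpolation=cv2.INTER_CUBIC))
E
```

```text
(no output)
```

View pics/w8.png

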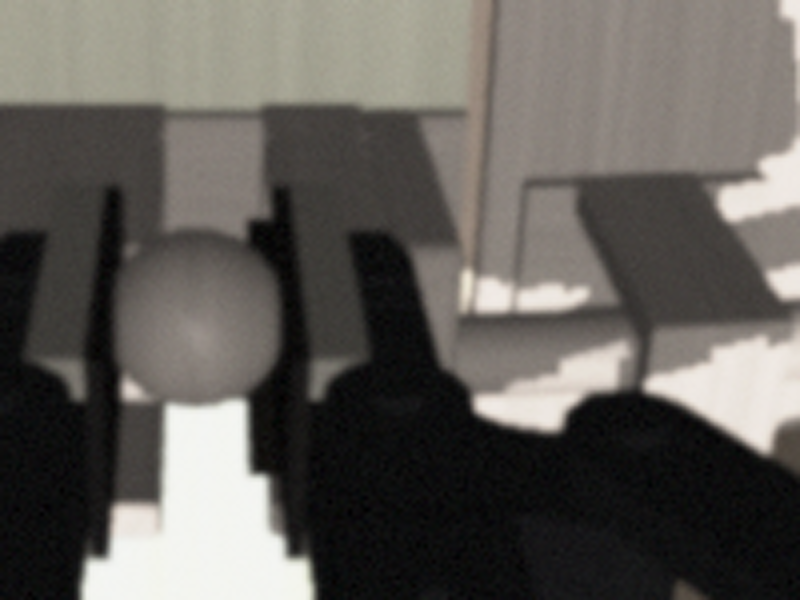

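```bash

python3 -m handwheel '[[[0,0.001,0,0,0,0,0.013],[0,0.001,0,0,0,0,0.013]]]' 25 >/dev/null; python3 s.py
python3 -m handwheel '[[[0,0.0005,0,0,0,0,0.013],[0,0.0005,0,0,0,0,0.013]]]' 25 >/dev/null; python3 s.py
python3 -m handwheel '[[[0,0.0005,0,0,0,0,0.013],[0,0.0005,0,0,0,0,0.013]]]' 25 >/dev/null; python3 s.py
```

```text
box [-0.0633 -0.0161  0.153 ] travel 67.15 F [-3.26 -6.58  3.11]
box [-0.0633 -0.0156  0.1531] travel 67.61 F [-3.93 -6.    2.5 ]
box [-0.0633 -0.0151  0.153 ] travel 68.06 F [-3.93 -6.85  3.46]
```

```bash

python3 -m handwheel '[[[0,0.0005,0,0,0,0,0.013],[0,0.0005,0,0,0,0,0.013]]]' 25 >/dev/null; python3 s.py
python3 -m handwheel '[[[0,0.0005,0,0,0,0,0.013],[0,0.0005,0,0,0,0,0.013]]]' 25 >/dev/null; python3 s.py
python3 - <<'E'
from h import *
import cv2
im=manip.camera('wrist');cv2.imwrite('pics/w9.png',cv2.resize(im[250:400,270:470],None,fx=4,fy=4,interpolation=cv2.INTER_CUBIC))
E
```

```text
box [-0.0633 -0.0147  0.153 ] travel 68.51 F [-3.11 -7.04  3.25]
box [-0.0633 -0.0143  0.153 ] travel 68.89 F [-3.93 -8.65  3.21]
```

View pics/w9.png

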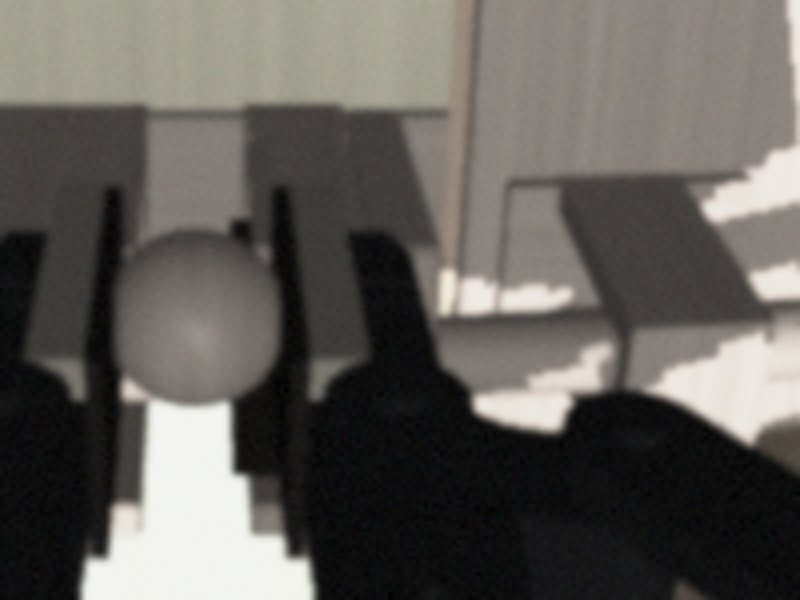

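```bash

python3 -m handwheel '[[[0.0025,0,0.0017,0,0,0,0.013],[0.0049,0,0.0035,0,0,0,0.013],[0.0072,0,0.0055,0,0,0,0.013],[0.0094,0,0.0075,0,0,0,0.013],[0.0094,0,0.0075,0,0,0,0.013]]]' 25 >/dev/null; python3 s.py
python3 -m handwheel '[[[0.0021,0,0.0021,0,0,0,0.013],[0.0041,0,0.0043,0,0,0,0.013],[0.006,0,0.0067,0,0,0,0.013],[0.0077,0,0.0091,0,0,0,0.013],[0.0077,0,0.0091,0,0,0,0.013]]]' 25 >/dev/null; python3 s.py
python3 - <<'E'
from h import *
import cv2
im=manip.camera('wrist');cv2.imwrite('pics/w10.png',cv2.resize(im[230:400,250:470],None,fx=3.5,fy=3.5,interpolation=cv2.INTER_CUBIC))
E
```

```text
box [-0.072  -0.0143  0.1455] travel 68.87 F [ 0.51 -6.63 -0.38]
box [-0.0798 -0.0143  0.1364] travel 68.86 F [-0.32 -6.77  0.51]
```

View pics/w10.png

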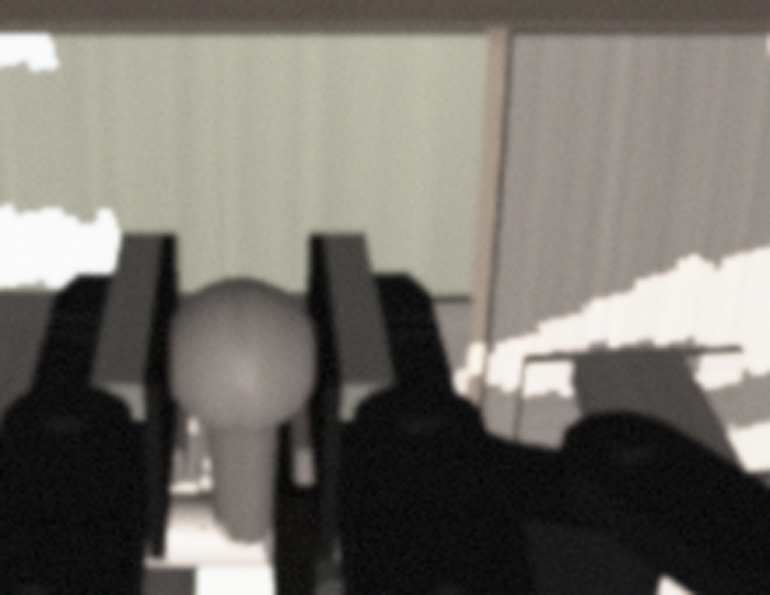

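The handle shaft at (243,480) is dropping into the notch without any resistance, so I'll continue the arc.

```bash

python3 -m handwheel '[[[0.0032,0,0.0051,0,0,0,0.013],[0.0046,0,0.0078,0,0,0,0.013],[0.0058,0,0.0105,0,0,0,0.013],[0.0058,0,0.0105,0,0,0,0.013]]]' 25 >/dev/null; python3 s.py
python3 -m handwheel '[[[0.0011,0,0.0028,0,0,0,0.013],[0.002,0,0.0057,0,0,0,0.013],[0.0028,0,0.0086,0,0,0,0.013],[0.0035,0,0.0115,0,0,0,0.013],[0.0035,0,0.0115,0,0,0,0.013]]]' 25 >/dev/null; python3 s.py
```

```text
box [-0.0856 -0.0143  0.1259] travel 68.9 F [ 0.11 -5.76  1.12]
box [-0.0892 -0.0143  0.1143] travel 68.95 F [-0.43 -7.26  1.06]
```

```bash

python3 -m handwheel '[[[0.0005,0,0.003,0,0,0,0.013],[0.0009,0,0.006,0,0,0,0.013],[0.0011,0,0.0085,0,0,0,0.013],[0.0012,0,0.0105,0,0,0,0.013],[0.0012,0,0.0105,0,0,0,0.013]]]' 25 >/dev/null; python3 s.py
python3 - <<'E'
from h import *
import cv2
im=manip.camera('wrist');cv2.imwrite('pics/w11.png',cv2.resize(im[230:400,250:470],None,fx=3.5,fy=3.5,interpolation=cv2.INTER_CUBIC))
E
```

```text
box [-0.0903 -0.0142  0.1042] travel 69.0 F [-1.49 -6.95  3.47]
```

View pics/w11.png

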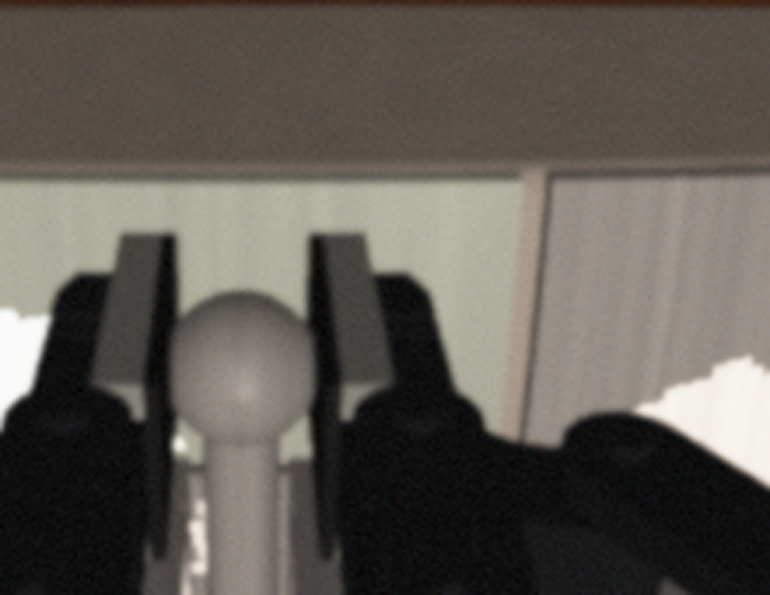

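```bash

python3 -m handwheel '[[[0,-0.0007,0,0,0,0,0.013],[0,-0.0007,0,0,0,0,0.013]]]' 25 >/dev/null; python3 s.py
python3 -m handwheel '[[[0,0,0,0,0,0,0.02],[0,0,0,0,0,0,0.026],[0,0,0,0,0,0,0.034],[0,0,0,0,0,0,0.04],[0,0,0,0,0,0,0.04]]]' 25 ; python3 s.py
python3 - <<'E'
from h import *
import cv2
im=manip.camera('wrist');cv2.imwrite('pics/w12.png',cv2.resize(im[230:400,250:470],None,fx=3.5,fy=3.5,interpolation=cv2.INTER_CUBIC))
E
```

```text
box [-0.0903 -0.0142  0.1042] travel 69.02 F [ 0.16 -5.91  2.09]
clock: 14.08
position: [0.4686, 0.0958, 0.1043]
ee_rot: [0.111, 0.994, -0.0, -0.0]
ft_force: [-0.5, 0.3, -0.7]
grip_width: 0.467
box [-0.0906 -0.0128  0.1043] travel 70.39 F [-0.52  0.18 -0.73]
```

View pics/w12.png

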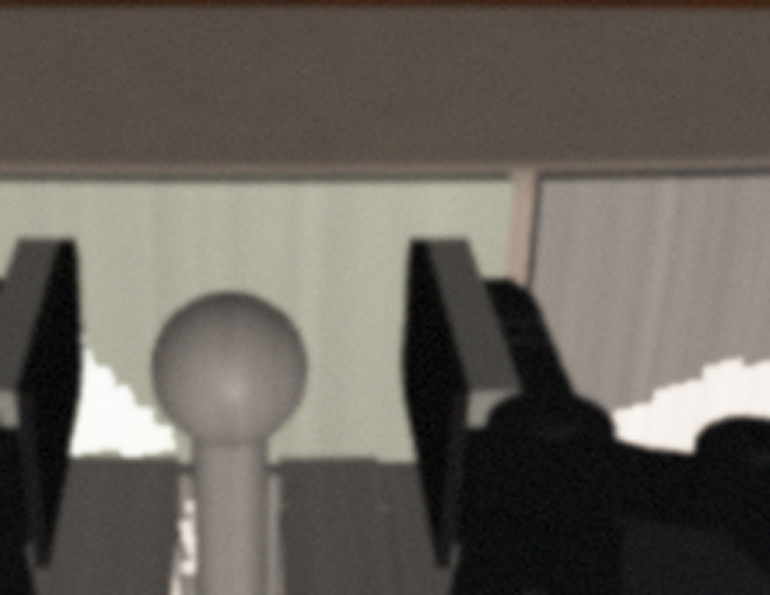

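```bash

python3 -m handwheel '[[[0,-0.0015,-0.01,0,0,0,0.045],[0,-0.0015,-0.03,0,0,0,0.045],[0.005,-0.0015,-0.07,0,0,0,0.045],[0.015,-0.0015,-0.12,0,0,0,0.06],[0.015,-0.0015,-0.155,0,0,0,0.085],[0.015,-0.0015,-0.155,0,0,0,0.085]]]'; python3 - <<'E'
from h import *
import cv2
o=manip.get_obs();im=manip.camera('wrist');cv2.imwrite('pics/w13.png',cv2.resize(im[200:360,180:440],None,fx=3,fy=3,interpolation=cv2.INTER_CUBIC))
print(o['position'],o['ee_rot'])
im=manip.camera('scene');cv2.imwrite('pics/s13.png',cv2.resize(im[160:360,240:440],None,fx=3,fy=3,interpolation=cv2.INTER_CUBIC))
E
```

```text
clock: 14.88
position: [0.4551, 0.0979, 0.2626]
ee_rot: [0.111, 0.994, 0.001, 0.002]
ft_force: [-0.7, 0.8, -0.7]
grip_width: 0.995
[0.45507334 0.09786912 0.26263225] [0.1107328  0.99384784 0.00118228 0.00182039]
```

View pics/w13.png

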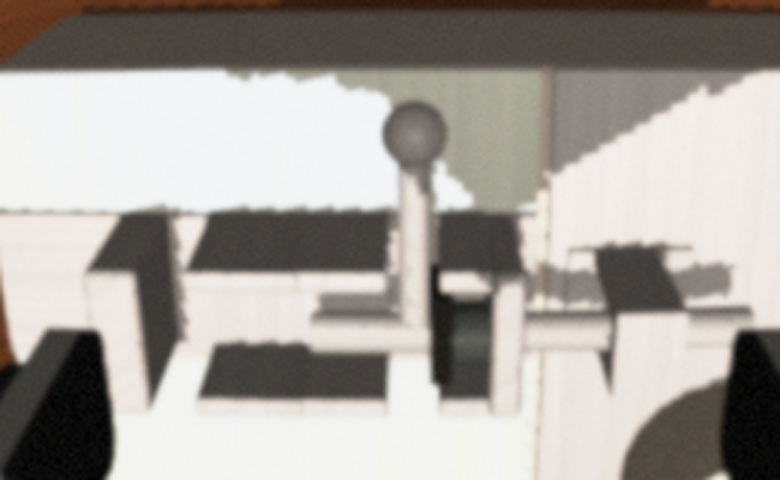

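View pics/s13.png

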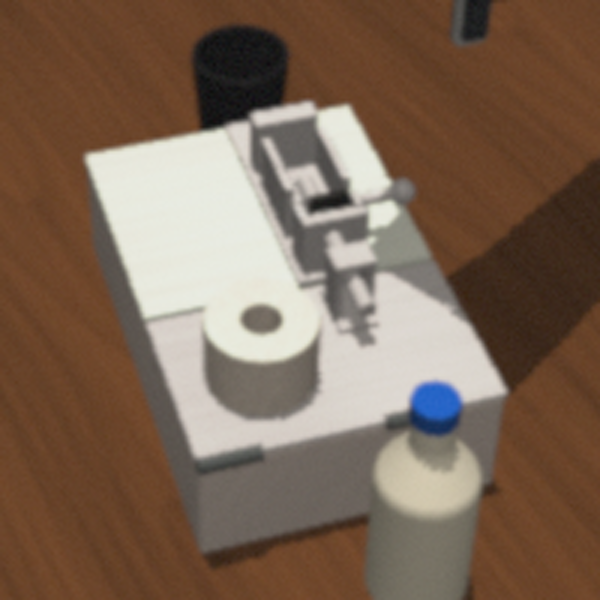

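```bash
python3 - <<'E'
from h import *
for y in(-.016,-.018):
  for t in(0,.12,.3): print(y,t,(proj('scene',w(POSE,[-.03-.06*np.cos(t),y,.12+.06*np.sin(t)]))-[239.5,159.5])*3-.5)
# same for known level start, crop coords of scene0c
print((proj('scene',w(POSE,[-.09,-.085,.12]))-[259.5,179.5])*3.5-.5)
o=manip.get_obs()
uv=(np.array([414,133])+.5)/3-.5+[180,200]
print([tobox(atz(uv,z,[0.45507,0.09787,0.26263],[0.1107,0.9938,0.0012,0.0018])).round(4) for z in(.12,.127)], o['joint_velocities'].round(3))
E
```

```text
-0.016 0 [[400.16155168 190.63971242]]
-0.016 0.12 [[400.24105963 182.72889735]]
-0.016 0.3 [[398.09599315 171.43602878]]
-0.018 0 [[399.12259195 188.77796419]]
-0.018 0.12 [[399.1975489  180.86868613]]
-0.018 0.3 [[397.04815647 169.57715443]]
[[356.73434134  80.45313626]]
[array([-0.0912, -0.0136,  0.12  ]), array([-0.0935, -0.0136,  0.127 ])] [ 0.     0.019 -0.001  0.023 -0.001 -0.005  0.002]
```

The knob lies where a level handle projects in the scene view: row 190 seen, 190.6 predicted for level, 182.7 for 0.12 rad. Handing in.

```bash
python3 -c "
from workcell import manip
print(manip.hand_in(), manip.get_obs()['clock'])"
```

```text
the job is handed in; nothing more can be done
the job is handed in; nothing more can be done
```

The bolt is locked and I handed the job in; the clock last read 14.88 s of the allowed 51 s. The hand-in gave no verdict.

**What I did:** I gripped the knob, turned the handle up to about 1.0 rad, and slid the bolt about 69 mm towards the lid. The force along the bolt then rose from about 6.5 N to 8.7 N at the sprung pad. I lowered the handle along its arc into the second notch, opened the gripper and backed the arm away upwards.

**Last checks:**
- **Bolt and handle:** the pictures show the rod's end through the keeper and the handle down in the second notch. In the scene view the knob's row matches a level handle (190 seen, 190.6 expected for level, 182.7 for 0.12 rad).
- **Forces:** in the readings I took between moves, the force along the bolt peaked at about 8.7 N, of which roughly 6–7 N was the bolt's own friction. I did not log force within each move.
- **Bystanders:** the label roll, spray bottle and pen cup look upright and unmoved in the last scene picture; I judged this by eye and did not measure it.

**What disagreed:**
- **Camera offset:** from its first, high view, the wrist camera placed things about 4 mm further along the box's y than the top camera. I centred the grip by the fingers in the picture instead, and closing it put almost no side force on the knob.
- **Grip opening:** it read about 16 mm on the 18 mm ball, and I did not find out why. The knob stayed held throughout.

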